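# Change the backup supply over through its slide interlock

## Robot

A 6-joint arm with a two-finger parallel gripper is mounted at the origin on the work surface. World frame = base frame: x ahead of the robot, y to its left, z up, the work surface at z = 0. Lengths are in m, angles in rad, forces in N, time in s.
With the tool pointing down it reaches from about 0.325 to 0.775 m from the base axis. Payload 5.5 kg.
Tool frame: the origin (TCP) lies at the very end of the fingers, on their centre line; the grasp point (between the pads) lies 19 mm behind it; z points along the fingers, y is the line along which they close (so a half turn about z gives the same grasp; the last joint's range is limited). The gripper opens to 85 mm and grips with 20 to 120 N. Pads are 22 mm wide; open, the fingers measure 114 mm over their backs; the gripper's body (76 mm by 85 mm) begins 54 mm behind the grasp point. The pads swing forward as they close: fully open they stand 13 mm farther back than shut.
Start: joints at [-1.331, 0.091, 1.231, -0, 1.82, -0.057], TCP at [0.175, -0.574, 0.231] pointing down, gripper open.
Joint ranges: [-2.87, 2.87], [-0.86, 2.18], [0.17, 2.46], [-1.51, 4.65], [0.06, 2.69], [-2.65, 2.65]. Speed limits (rad/s): [2.57, 2.57, 3.01, 3.14, 3.14, 3.14].

## Interface

Orientations are given as [roll, pitch, yaw] about the fixed x, y, z axes, in that order (R = Rz(yaw) Ry(pitch) Rx(roll)).
In Python, from rig import manip, hand, status, viewer gives the robot as it stands. The module is installed in compiled form; this text tells all that it offers. Calls block until the motion is done:
- manip.goto(position, orientation): joint-space move of the TCP to a pose.
- manip.movel(position, speed=0.15, attitude=None, stop_force=None): straight line of the TCP; attitude=None keeps the orientation; speed is the mean speed in m/s. With stop_force (N) it stops when the force on the tool has changed by that much, and returns True; else False.
- manip.goto_joints(angles): joint-space move.
- hand.ungrasp() and hand.gripper_close(grip_force=None): open the fingers fully, or close them until they stop; grip_force is the grip in N (None keeps the last).
- manip.sleep(seconds).
- manip.solve_ik(position, orientation): joint angles nearest the present ones, or None.
- status.read_state(): the state.
- viewer.grab_frame(name): name is "side" or "top"; returns (picture, depth): 384x512x3 uint8, blue, green, red; 384x512 float32, m along the optical axis (not along the pixel's ray), 0 where there is no reading.
- viewer.camera_model(name): a dict with "mtx" (3x3 intrinsics, pixels), "rvec" (rotation vector, rad) and "tvec" (3), from world to camera coordinates, as OpenCV has them. Camera axes: x right, y down, z forward; pixel columns grow to the right and rows downward; lengths in m; the calibration is good to about 2 mm. A picture is of the moment at which its call begins. camera_model takes no time and is no camera call.
A pose or a line that the arm cannot do raises manip.IKError and nothing moves.
- manip.job_done(): hands the job in; it is judged then, once.
The state is a dict: "t": time; "qpos": joint angles; "joint_vel": joint speeds; "tau": joint torques, N m; "tool_pos": TCP position; "orientation": TCP orientation; "force": force on the tool from outside, world axes, zero at the start; "wrist_torque": the same for the moment, N m; "finger_gap": opening from 0.0 (shut) to 1.0 (fully open); "finger_force": force on a finger pad.
Only numpy, scipy, OpenCV 4.12 (cv2) and the standard library are available. Lean on these libraries where they do the work, as an engineer would, in place of code of your own. Each camera call takes 0.05 s, during which the arm holds its last target. There are 200 camera calls.

## Task

Change the house over to its other supply at the grey switch panel: throw the breaker lever that is now on fully off, then slide the interlock plate all the way across over it, and then throw the other breaker lever fully on. Whatever the interlock blocks is not to be forced, and the things standing and lying beside the panel stay where they are.

Things in the scene. Friction and masses are not known exactly. Their poses are not given: they have to be found in the camera images.
- panel: Grey steel desk enclosure, fixed, 320 mm wide (its y, left), 240 deep (its x, away from the robot); its fascia slopes up along x at 0.26 rad, 55 mm high in front, 119 behind. Origin: centre of its underside. Two breakers with black levers lie side by side in it, 90 mm apart. Steel guide channel and end stops of the plate stand 12 mm over the breaker faces; meter and 3 white switches are fixed.
- breaker_a: Grey breaker fixed in the panel, face 130 mm up the slope by 88 wide; left or right one (y +45 or -45 mm in the panel); on at the start. Origin: centre of its face, mid of the lever's slot, 97 mm above the shelf. Axes parallel to the panel's, level: here up-slope is (cos 0.26, 0, sin 0.26), the face's normal (-sin 0.26, 0, cos 0.26).
- breaker_b: The other breaker, the same in all; off at the start and covered by the interlock plate. Origin and axes as for breaker_a.
- lever_a (a joint): Lever of breaker_a, rad: 0 fully off (leans down the slope, to the robot), 0.8 fully on (leans up the slope); starts at 0.8. Swings 0.4 rad to each side of the face's normal about an axis along y, 22 mm below the face. Snap action: takes about 4 N at its end up to the middle, then jumps the rest of the way and stays.
- lever_b (a joint): Lever of breaker_b, the same; starts at 0 (off). While the plate covers it, it gives only about 0.2 rad before it comes up against the plate.
- lever_a_tip (a point): Centre of the rounded end of lever_a, 55 mm from its axis. The lever is black, 9 mm thick along its swing, 22 mm wide; its 11 mm thick round end reaches 38 mm above the face at mid swing, 34 mm when on or off.
- lever_b_tip (a point): The same point of lever_b.
- plate (a joint): Interlock plate, m along the panel's y: 0 at the start, centred over breaker_b; +0.09 or -0.09 when centred over breaker_a, against its stop. Aluminium, 90 mm wide, 54 up the slope, 4 thick, 1.5 N friction. It bars the on half of the path of the lever it covers, cannot pass a lever that is on, and half way blocks both.
- plate_knob (a point): Centre of the top of the plate's black round knob, 16 mm across, 26 mm high, square on the plate, 36 mm up the slope from the middle of the breaker it covers; its top is 34 mm, the plate's top 8 mm above the breaker faces.
- screwdriver: Black-handled screwdriver 200 mm long, lying left of the panel; leave alone. Origin on the shelf.
- tape: Roll of paper tape, 100 mm across, 48 mm high, lying right of the panel; leave alone. Origin at the centre of its underside.
- torch: Dark metal torch 150 mm high, 44 mm across, standing on its end right of the panel; leave alone. Origin at the centre of its underside.
- bulb_box: Cardboard bulb box 62 by 62 by 110 mm standing left of the panel; leave alone. Origin at the centre of its underside.

How it is judged:
By the outcome, as a careful person would: the job done as asked, in the order asked, and still so for the second after the job is handed in, with the robot touching nothing.
It also fails if it takes over 43 s, if anything falls off the work surface, if the arm or the gripper's body presses on something with over 40 N, if the wrist force passes 120 N, or if a joint passes its speed limit or range.

## Working session

There is one attempt and no reset: what is moved stays moved. The work goes in short steps, each a Python script; the robot and the scene stay as the last script left them, time stands still between calls to the robot, and variables do not carry over. Pictures are saved under pics/ and viewed, at most 10 in all, crops included, and the job is handed in when it is done.

```bash
mkdir -p pics
cat > h.py <<'E'
import numpy as np, cv2
from rig import manip, hand, status, viewer
def cam(n):
    c=viewer.camera_model(n); R=cv2.Rodrigues(np.array(c["rvec"],float))[0]
    return np.array(c["mtx"]),R,np.array(c["tvec"],float).ravel()
def world(n,u,v,d):
    K,R,t=cam(n); u=np.asarray(u,float);v=np.asarray(v,float);d=np.asarray(d,float)
    P=np.stack([(u-K[0,2])/K[0,0]*d,(v-K[1,2])/K[1,1]*d,d],-1)
    return (P-t)@R
def proj(n,p):
    K,R,t=cam(n); q=K@(R@np.asarray(p,float)+t); return q[:2]/q[2]
E
python3 - <<'E'
from h import *
for n in("top","side"):
    p,d=viewer.grab_frame(n); cv2.imwrite(f"pics/{n}0.png",p); np.save(f"{n}0.npy",d)
    K,R,t=cam(n); print(n,-R.T@t,R[2],K[0,0],d.min(),d.max())
print(status.read_state())
E
```

```text
top [0.48601103 0.0457138  0.99613738] [ 0.13751245 -0.01943779 -0.99030929] 401.34943765998736 0.0 1.9007858
side [0.29077827 0.48982263 0.71062901] [ 0.39515621 -0.54755458 -0.73758766] 351.186472803751 0.0 2.526498
{'t': 0.1, 'qpos': array([-1.33067275e+00,  9.18174578e-02,  1.23179665e+00,  3.75053178e-05,
        1.81977749e+00, -5.66971203e-02]), 'joint_vel': array([-8.45126518e-04, -2.38144389e-03, -1.28634352e-03,  2.37224672e-06,
        6.30566195e-04, -1.23413471e-03]), 'tau': array([ 1.83579898e-03, -4.60217822e+01, -4.19217360e+01, -1.02133483e-04,
        1.05668165e-02,  3.35065543e-06]), 'tool_pos': array([ 0.17544088, -0.57351495,  0.23022603]), 'orientation': array([-3.13979866e+00, -1.38247362e-04,  2.96829784e-01]), 'force': array([0.32947883, 0.05495802, 0.62487641]), 'wrist_torque': array([-0.0102957 ,  0.00148147, -0.00649512]), 'finger_force': 0.0, 'finger_gap': 0.9997756112641408}
```

View pics/top0.png

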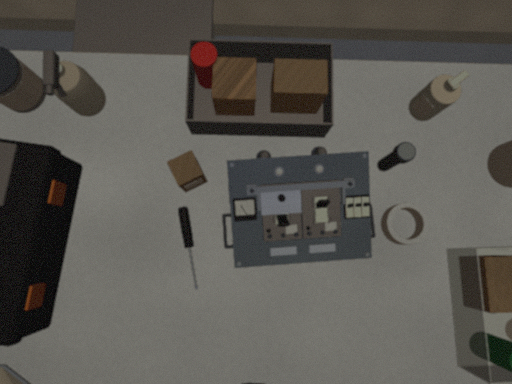

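View pics/side0.png

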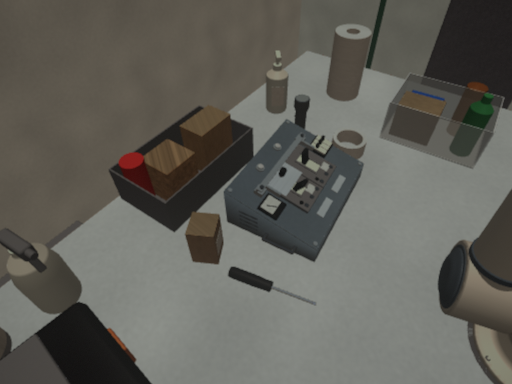

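The top view shows the plate (280,200) with its knob at (282,198) over the left breaker. The right breaker's lever is on at about (322,203), and the left lever is off at (282,221). Torch and tape are on the right; screwdriver and box on the left. Next I'll measure the panel.

Run:
```python
from h import *
t=cv2.imread("pics/top0.png"); s=cv2.imread("pics/side0.png")
a=cv2.resize(t[150:270,220:380],None,fx=5,fy=5,interpolation=cv2.INTER_CUBIC)
a=cv2.convertScaleAbs(a,alpha=1.6,beta=10)
cv2.imwrite("pics/topc.png",a)
b=cv2.resize(s[115:255,220:370],None,fx=5,fy=4.2857*1,interpolation=cv2.INTER_CUBIC)
b=cv2.resize(s[140:220,250:350],None,fx=7,fy=7,interpolation=cv2.INTER_CUBIC)
cv2.imwrite("pics/sidec.png",cv2.convertScaleAbs(b,alpha=1.6,beta=10))
d=np.load("top0.npy")
# fascia: points with height 40..130mm in panel's region
v,u=np.mgrid[150:272,222:378]; P=world("top",u.ravel(),v.ravel(),d[150:272,222:378].ravel())
m=(d[150:272,222:378].ravel()>0)&(P[:,2]>.035)
img=np.zeros(d.shape,np.uint8); img[v.ravel()[m],u.ravel()[m]]=255
cs=cv2.findContours(img,cv2.RETR_EXTERNAL,cv2.CHAIN_APPROX_NONE)[0]; c=max(cs,key=cv2.contourArea)
Q=P[m]; A=np.c_[Q[:,:2],np.ones(len(Q))]; w=np.ones(len(Q),bool)
for _ in range(6):
    k=np.linalg.lstsq(A[w],Q[w,2],rcond=None)[0]; w=abs(A@k-Q[:,2])<.004
F=Q[w]; print("plane",k,"slope",np.arctan(np.hypot(*k[:2])),"yaw",np.arctan2(k[1],k[0]),w.sum(),len(w))
r=cv2.minAreaRect(F[:,:2].astype(np.float32)); print("rect",r,cv2.boxPoints(r))
```

```text
plane [ 0.26516626  0.02381975 -0.06174749] slope 0.2601983796100408 yaw 0.0895890135427139 8826 15245
rect ((0.5750508308410645, -0.07970321178436279), (0.24012090265750885, 0.32062992453575134), 5.219184398651123) [[ 0.44090492  0.06902567]
 [ 0.47007138 -0.25027493]
 [ 0.70919675 -0.22843209]
 [ 0.6800303   0.0908685 ]]
```

View pics/topc.png

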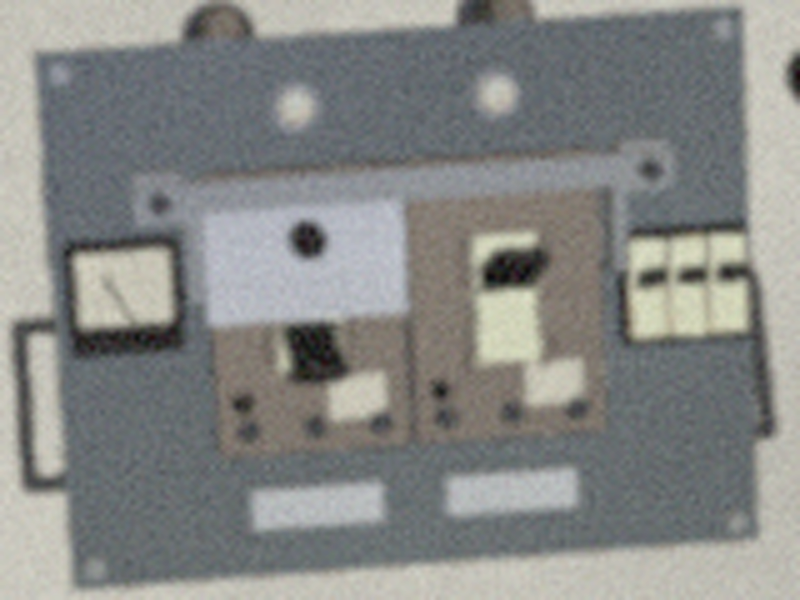

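View pics/sidec.png

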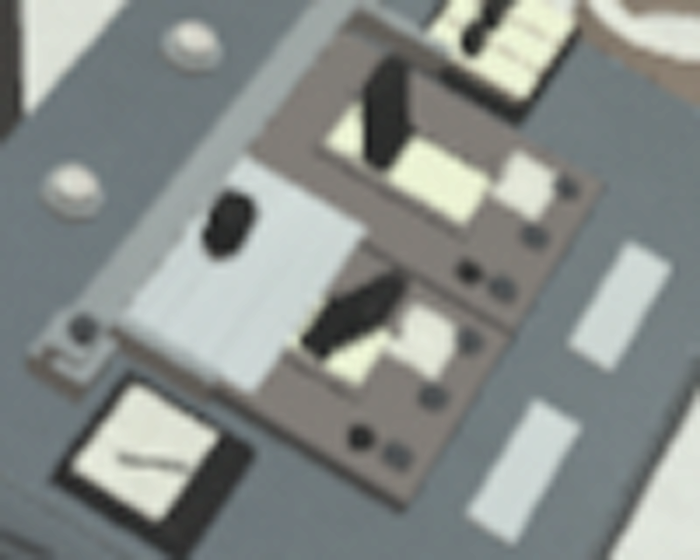

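The enlarged views agree: the levers' ends and the knob are clear in both. Approximate ends (top | side): knob (281.6,198)|(284.3,169.7), lever_a (326,202)|(305.4,150), lever_b (284.4,223)|(306,181). I'll triangulate these and check them against the panel fit.

Run:
```python
from h import *
Pm={n:cam(n)[0]@np.c_[cam(n)[1],cam(n)[2]] for n in("top","side")}
pts={"knob":((281.4,197.8),(284.1,169.5)),"la":((326,202),(305.2,150.5)),"lb":((284.2,222.5),(306,181.1))}
c=np.array([.5751,-.0797]);yaw=.0905
Rz=np.array([[np.cos(yaw),-np.sin(yaw),0],[np.sin(yaw),np.cos(yaw),0],[0,0,1]])
up=np.array([np.cos(.26),0,np.sin(.26)]);nn=np.array([-np.sin(.26),0,np.cos(.26)])
for k,(a,b) in pts.items():
    X=cv2.triangulatePoints(Pm["top"],Pm["side"],np.array(a).reshape(2,1),np.array(b).reshape(2,1)).ravel();X=X[:3]/X[3]
    l=Rz.T@(X-[*c,0]); print(k,"world",X.round(4),"panel",l.round(4),"reproj",(proj("top",X)-a).round(1),(proj("side",X)-b).round(1))
# breaker faces and plate by depth, in panel coords
for n in("top","side"):
    d=np.load(n+"0.npy"); v,u=np.mgrid[0:384,0:512]
    W=world(n,u.ravel(),v.ravel(),d.ravel()); L=(W-[*c,0])@Rz; ok=(d.ravel()>0)
    for nm,(x0,x1,y0,y1) in {"faceR":(-.06,-.02,-.075,-.03),"faceL":(-.055,-.035,.03,.08),"fascia":(-.11,-.085,-.14,.14),"plate":(-.005,.02,.01,.08)}.items():
        m=ok&(L[:,0]>x0)&(L[:,0]<x1)&(L[:,1]>y0)&(L[:,1]<y1); h=L[m]@nn-np.array([0,0,.087])@nn
        print(n,nm,m.sum(),"height over fascia mid",np.median(h).round(4))
for bx in(0,):
    for nm,y in(("a",-.045),("b",.045)):
        o=np.array([bx,y,.097]);th=.4 if nm=="a" else -.4
        print(nm,"tip",(o-.022*nn+.055*(np.cos(th)*nn+np.sin(th)*up)).round(4))
    print("knob",(np.array([bx,.045,.097])+.036*up+.034*nn).round(4))
```

```text
knob world [ 0.5936 -0.0324  0.1359] panel [0.0227 0.0454 0.1359] reproj [0.3 0.8] [-1.  -0.2]
la world [ 0.4772  0.2265 -0.659 ] panel [-0.0698  0.3138 -0.659 ] reproj [-125.9   47.5] [-43.  238.9]
lb world [ 0.5399 -0.0409  0.1211] panel [-0.0316  0.0419  0.1211] reproj [0.6 1.4] [-1.8 -0.3]
top faceR 345 height over fascia mid 0.0106
top faceL 204 height over fascia mid 0.0106
top fascia 1315 height over fascia mid 0.0019
top plate 369 height over fascia mid 0.0183
side faceR 206 height over fascia mid 0.0108
side faceL 161 height over fascia mid 0.0109
side fascia 918 height over fascia mid 0.0022
side plate 260 height over fascia mid 0.0183
a tip [ 0.0133 -0.045   0.1302]
b tip [-0.0281  0.045   0.1192]
knob [0.026  0.045  0.1391]
```

Geometry checks out: fascia 240 × 320, slope 0.2602, face height +10 mm, and the knob and lever tips are within about 3 mm of the model. The lever_a triangulation failed because I passed integer pixels, so I'll redo it. Then I'll close the fingers and throw lever_a off, pushing from its up-slope side with the tool square to the face and clear of the 12 mm rail.

```bash
cat >> h.py <<'E'
from scipy.spatial.transform import Rotation as Ro
yaw=.0905; RZ=Ro.from_euler("z",yaw).as_matrix(); O=np.array([.5751,-.0797,0])
up=np.array([np.cos(.26),0,np.sin(.26)]);nn=np.array([-np.sin(.26),0,np.cos(.26)])
def T(s,y,h): return RZ@(np.array([0,y,.097])+s*up+h*nn)+O
Z=-RZ@nn; Y=-RZ[:,1]; ATT=Ro.from_matrix(np.c_[np.cross(Y,Z),Y,Z]).as_euler("xyz")
def snap(n,name):
    p,d=viewer.grab_frame(n); cv2.imwrite(f"pics/{name}.png",p); return p,d
def st(m):
    s=status.read_state(); L=RZ.T@(s["tool_pos"]-O)-[0,0,.097]
    print(m,"t",round(s["t"],2),"s,y,h",(L@up).round(4),L[1].round(4),(L@nn).round(4),"F",(RZ.T@s["force"]).round(1))
E
python3 - <<'E'
from h import *
Pm={n:cam(n)[0]@np.c_[cam(n)[1],cam(n)[2]] for n in("top","side")}
X=cv2.triangulatePoints(Pm["top"],Pm["side"],np.array([[326.],[202.]]),np.array([[305.2],[150.5]])).ravel();X=X[:3]/X[3]
L=RZ.T@(X-O)-[0,0,.097]; print("la s,y,h",L@up,L[1],L@nn,"expect .0214 -.045 .0287")
assert np.linalg.norm([L@up-.0214,L[1]+.045,L@nn-.0287])<.012
hand.gripper_close(20)
manip.goto(T(.045,-.045,.12),ATT); st("above")
manip.movel(T(.045,-.045,.06),.12); st("near")
print(manip.movel(T(.045,-.045,.018),.06,stop_force=6)); st("down")
snap("side","s1")
E
```

```text
la s,y,h 0.016811355499745908 -0.05166341894645891 0.026483342772889572 expect .0214 -.045 .0287
above t 3.05 s,y,h 0.0448 -0.0458 0.12 F [1.  0.3 0.2]
near t 3.7 s,y,h 0.0452 -0.0452 0.0604 F [0.6 0.1 0.1]
False
down t 4.55 s,y,h 0.0452 -0.0451 0.0183 F [ 0.2 -1.  -0.3]
```

Run:
```python
from h import *
print(manip.movel(T(.001,-.045,.018),.04,stop_force=15)); st("pushed")
manip.movel(T(.012,-.045,.018),.1); manip.movel(T(.02,-.045,.08),.12); st("up")
p,d=snap("side","s2"); q=p
cv2.imwrite("pics/s12.png",cv2.resize(np.hstack([cv2.imread("pics/s1.png")[110:230,230:360],q[110:230,230:360]]),None,fx=3,fy=3,interpolation=cv2.INTER_CUBIC))
```

```text
False
pushed t 5.85 s,y,h 0.0007 -0.0449 0.0176 F [-0.   0.  -0.1]
up t 6.78 s,y,h 0.0196 -0.0449 0.0795 F [ 0.3 -0.3  0.4]
```

View pics/s12.png

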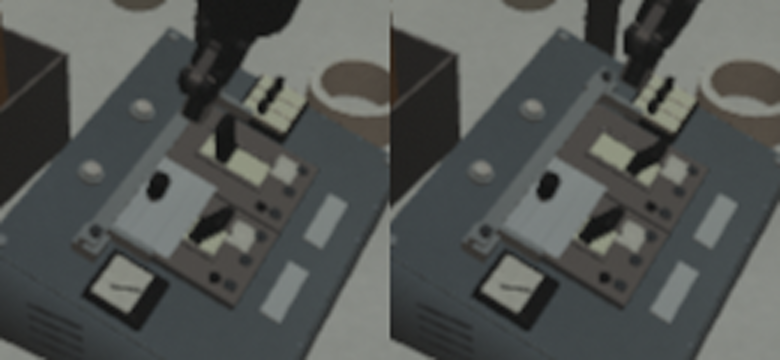

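The right-hand picture shows lever_a now leaning down-slope like lever_b, so it's fully off. Next, the plate: I'll push the knob towards −y from its left side.

Run:
```python
from h import *
manip.movel(T(.036,.076,.08),.15)
print(manip.movel(T(.036,.076,.018),.07,stop_force=6)); st("down")
print(manip.movel(T(.036,-.036,.018),.04,stop_force=9)); st("pushed")
manip.sleep(.2); st("hold")
manip.movel(T(.036,.0,.018),.08); manip.movel(T(.0,.03,.08),.15); st("up")
p,d=snap("side","s3"); t,_=snap("top","t3")
cv2.imwrite("pics/s3c.png",cv2.resize(np.hstack([p[110:230,230:360],t[150:270,220:380]]),None,fx=2.7,fy=2.7,interpolation=cv2.INTER_CUBIC))
```

```text
False
down t 8.83 s,y,h 0.0365 0.076 0.0186 F [-0.6 -0.4 -0. ]
True
pushed t 11.01 s,y,h 0.036 -0.022 0.0177 F [0.7 2.5 2.2]
hold t 11.21 s,y,h 0.0358 -0.022 0.0173 F [-0.7  2.5  1.6]
up t 12.3 s,y,h -0.0001 0.0297 0.0796 F [ 0.3  0.6 -0.3]
```

View pics/s3c.png

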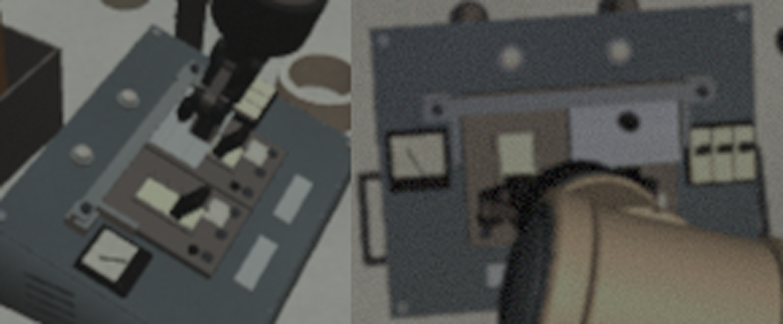

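The plate now covers the right breaker, with the knob at about top (322.6,194.8), and the finger stopped where the end stop should be. I'll check the knob's position by ray, then throw lever_b on.

Run:
```python
from h import *
def ray(u,v,z):
    K,R,t=cam("top"); C=-R.T@t; r=R.T@np.linalg.inv(K)@[u,v,1]; return C+r*(z-C[2])/r[2]
for n,u,v in(("before",281.5,197.8),("after",322.5,194.6)):
    L=RZ.T@(ray(u,v,.137)-O); print(n,L.round(4))
manip.movel(T(-.045,.045,.08),.15)
print(manip.movel(T(-.045,.045,.018),.07,stop_force=6)); st("down")
print(manip.movel(T(-.001,.045,.018),.04,stop_force=15)); st("pushed")
manip.movel(T(-.014,.045,.018),.1); manip.movel(T(-.03,.045,.12),.15)
manip.goto_joints([-1.331,0.091,1.231,0,1.82,-0.057]); st("home")
p,d=snap("side","s4"); t,_=snap("top","t4")
cv2.imwrite("pics/s4c.png",cv2.resize(np.hstack([p[110:230,230:360],t[150:270,220:380]]),None,fx=2.7,fy=2.7,interpolation=cv2.INTER_CUBIC))
```

```text
before [0.0243 0.0459 0.137 ]
after [ 0.025  -0.0435  0.137 ]
False
down t 13.9 s,y,h -0.0445 0.0449 0.0186 F [ 0.6 -1.  -0.2]
False
pushed t 15.15 s,y,h -0.0014 0.045 0.018 F [-4.2  0.7  1.3]
home t 18.52 s,y,h -0.3925 -0.4555 0.2434 F [-0.2 -0.1  0.1]
```

View pics/s4c.png

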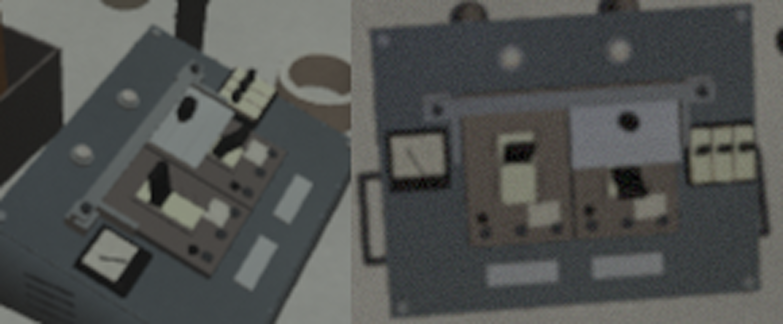

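Lever_b now leans up-slope, the plate is at its right-hand stop with lever_a off beneath it. I'll check numerically that lever_b is fully on.

Run:
```python
from h import *
def tip(th,y,r=.060): return T(np.sin(th)*r,y,np.cos(th)*r-.022)
for f,n,y,ang in(("side0","side",-.045,(.4,.2)),("s4","side",.045,(.4,.2)),("top0","top",-.045,(.4,.2)),("t4","top",.045,(.4,.2)),("s4","side",-.045,(-.4,-.2)),("t4","top",-.045,(-.4,-.2))):
    g=cv2.imread(f"pics/{f}.png").max(2); c=proj(n,tip(ang[0],y,.05)); x,w=int(c[0]),int(c[1])
    m=(g<55).astype(np.uint8); k,lab,sta,cen=cv2.connectedComponentsWithStats(m)
    b=lab[w-2:w+3,x-2:x+3]; b=b[b>0]
    i=np.bincount(b).argmax() if len(b) else 0
    print(f,y,"blob box",sta[i],"cen",cen[i].round(1),"pred end at",[(a,proj(n,tip(a,y)).round(1)) for a in ang])
for a,b in(("top0","t4"),("side0","s4")):
    d=cv2.absdiff(cv2.imread(f"pics/{a}.png"),cv2.imread(f"pics/{b}.png")).max(2); d=cv2.medianBlur(d,5)
    print(b,[s.tolist() for s in cv2.connectedComponentsWithStats((d>35).astype(np.uint8))[2][1:] if s[4]>8])
```

```text
side0 -0.045 blob box [301 144  32  20 174] cen [311.4 153.6] pred end at [(0.4, array([302.7, 148.9])), (0.2, array([307.1, 150.3]))]
s4 0.045 blob box [285 168   9  19 110] cen [288.9 177.1] pred end at [(0.4, array([286.5, 170.7])), (0.2, array([291. , 172.3]))]
top0 -0.045 blob box [317 200  13   8  80] cen [322.9 203.1] pred end at [(0.4, array([323.5, 199.7])), (0.2, array([324.1, 205.1]))]
t4 0.045 blob box [277 203  12   7  72] cen [281.9 205.9] pred end at [(0.4, array([282.2, 202.6])), (0.2, array([282.7, 208. ]))]
s4 -0.045 blob box [309 144  24  25 131] cen [318.6 158.3] pred end at [(-0.4, array([318.8, 158.4])), (-0.2, array([315.4, 155.2]))]
t4 -0.045 blob box [316 212  14  12 124] cen [322.8 217.3] pred end at [(-0.4, array([324.4, 220.8])), (-0.2, array([324.5, 216. ]))]
t4 [[261, 188, 81, 27, 1567], [316, 211, 13, 13, 133], [276, 214, 13, 12, 130]]
s4 [[269, 143, 53, 52, 1090], [293, 180, 14, 11, 92]]
```

The levers' ends match full on and full off: both blobs' top edges lie at the 0.4 rad prediction. Nothing has changed outside the plate and lever areas, so I'll hand in.

```bash
python3 -c "
from h import *
print(manip.job_done())"
```

```text
the job is handed in; nothing more can be done
None
```

The changeover is done and handed in: the right breaker is off with the plate across it against its stop, the left breaker is fully on, nothing beside the panel moved, and it took about 19 s of the 43 s allowed.

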